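Open the bottle chiller and load two reagent bottles

ROBOT

A 6-joint arm with a two-finger parallel gripper is mounted at the origin on the work surface. World frame = base frame: x ahead of the robot, y to its left, z up, the work surface at z = 0. Lengths are in m, angles in rad, forces in N, time in s.
With the tool pointing down it reaches from about 0.225 to 0.725 m from the base axis. Payload 3.1 kg.
Tool frame: the origin (TCP) lies between the finger pads; the fingertips stand bot.finger_overhang ahead of it and the grasp point (between the pads) lies 2 mm behind it (bot.finger_overhang is the distance from the TCP to the fingertips, in m); z points along the fingers, y is the line along which they close (so a half turn about z gives the same grasp; the last joint's range is limited). The gripper opens to 85 mm and grips with 20 to 120 N. Pads are 22 mm wide; open, the fingers measure 114 mm over their backs; the gripper's body (76 mm by 85 mm) begins 54 mm behind the grasp point. The pads swing forward as they close: fully open they stand 13 mm farther back than shut.
Start: joints at [1.211, 0.048, 0.099, 1.622, 0, 1.443], TCP at [0.121, 0.511, 0.248] pointing down, gripper open.
Joint ranges: [-2.91, 2.91], [-0.99, 1.94], [-1.21, 1.42], [-2.12, 2.29], [-1.49, 1.47], [-3.14, 3.14]. Speed limits (rad/s): [2.79, 2.79, 3.14, 3.14, 3.14, 3.14].

INTERFACE

Orientations are given as a rotation vector (axis times angle).
In Python, from bench import bot gives the robot as it stands.
- The arm moves only by the tool jog_arm, never from a script. Its argument "increments" is a list of rows, each a list of 3 entries, a list of its own where there are three numbers: the turn, a rotation vector about the world's x, y, z in rad, then the shift along the world's x, y, z in cm, then the finger opening in cm, from 0 to 8.54. In form: [[[rx, ry, rz], [dx, dy, dz], grip], ...]. A call has 1 to 20 rows; each row is the pose to reach, as a shift and turn from the pose commanded when the call began; what a row does not reach only later rows make up. A row lasts 1/12 s, in which the tool goes at most 41.7 mm and 7.16 degrees, less where a joint would pass 70% of its speed; a pose out of reach is approached as far as the arm can. A call with a gripper value outside its range is refused whole. The fingers move at their own pace and stop on an object; "newtons" is the grip in N (left out, the last holds). Time passes only in rows, so rows that repeat a pose let the fingers close. It gives the time, the measured TCP pose, the force, the opening and the grip force at its end, in the units of the state.
- bot.state(): the state, without advancing time (a new reading comes with each control period).
- bot.snapshot(name): name is "scene" or "top"; returns a dict with "frame" (384x512x3 uint8, red, green, blue), "z_map" (384x512 float32, m along the optical axis (not along the pixel's ray), 0 where there is no reading), "intrinsics" (3x3 intrinsics, pixels), "k1" (the pictures are not rectified: a ray, as slopes to the right and down, at radius r is drawn at 1 + k1 r^2 times it, then the intrinsics apply), "T" (4x4, takes a point from camera to world coordinates). Camera axes: x right, y up, looking along -z (the intrinsics and any distortion apply to the point x, -y, -z); pixel columns grow to the right and rows downward; lengths in m; the calibration is good to about 2 mm. A picture is of the moment at which its call begins.
- bot.finish_job(): hands the job in; it is judged then, once.
The state is a dict: "time_s": time; "qpos": joint angles; "joint_vel": joint speeds; "effort": joint torques, N m; "position": TCP position; "ee_rot": TCP orientation; "contact_force": force on the tool from outside, world axes, zero at the start; "wrist_torque": the same for the moment, N m; "gripper_width": finger opening in m; "grip_force": force on a finger pad.
Only numpy, scipy, OpenCV 4.12 (cv2) and the standard library are available. Lean on these libraries where they do the work, as an engineer would, in place of code of your own. Each camera call takes 0.05 s, during which the arm holds its last target. There are 200 camera calls.

TASK

Take the blue lid off the bottle chiller: tip its handle end up about 20 degrees while the near edge is still under the lip, then draw it out, and lay it gently, flat and handle up, on the middle of the green mat. Then take the two reagent bottles out of the leaning rack and set each one gently down, upright on the floor of its own chiller cell (any two of the three). Leave everything else on the bench where it is.

Things in the scene. Friction and masses are not known exactly. Their poses are not given: they have to be found in the camera images.
- chiller: fixed bottle chiller, aluminium trough in white housing, 180 (x) x 84 (y). Origin: centre of its underside on the bench; x along the row of three cells, away from the robot (within 17 degrees); z up. Flat rim 48 above the bench; side walls' inner faces y = +-22, outer +-28; dividers 38 high; far wall x = 75.5 to 80.5; housing at the sides 24 high. A lip over its near end: see tuck
- cell0 (a point): centre of the floor of the near (next to the lip) cell of the chiller, 6 above the bench, at chiller x = -44.5, y = 0; cell 44 x 44, axes as the chiller; a bottle standing in it reaches 98 above the bench
- cell1 (a point): centre of the floor of the middle cell of the chiller, 6 above the bench, at chiller x = 4.5, y = 0; cell 44 x 44, axes as the chiller; a bottle standing in it reaches 98 above the bench
- cell2 (a point): centre of the floor of the far cell of the chiller, 6 above the bench, at chiller x = 53.5, y = 0; cell 44 x 44, axes as the chiller; a bottle standing in it reaches 98 above the bench
- tuck (a point): where the middle of the lid's tucked edge lies when shut: chiller x = -78.5, y = 0, height 48. The lid tips about the chiller's y axis through this point. A grey retaining lip above it, chiller x = -88.5 to -68.5, underside at 59, top at 64: overlaps the lid by 10, leaves 6 free above it, lets it tip 25 degrees
- lid: loose blue lid, plate 163 (x) x 62 (y) x 5, 140 g, starts shut on the rim, axes as the chiller's. Origin: centre of the plate's underside. Two rails below (y = +-15.5 to 19.5, x = -67.5 to 70.5) hang 8 into the trough, 2 play; it lies on them when set down. The lip stops it rising level: tip the far end up about the near edge, then draw it to +x and up
- lid_mid (a point): centre of the underside of the lid's plate (the lid's origin), z axis up out of the lid; 8 above the surface when the lid lies on its rails
- lid_handle (a point): white flat upright grip near the lid's far end, 12 thick (lid x), 36 wide (y), 34 tall above the plate's top face, at lid x = 49 to 61. This point: in its middle plane, 11 below its top, 23 above the plate's top face; lid x = 55, y = 0, 28 above the plate's underside
- lid_edge (a point): middle of the lid's near, tucked-in edge on the plate's underside: lid x = -81.5, y = 0
- mat: fixed flat green mat, 240 (x) x 160 (y) x 4 thick, where the lid is to be put. Origin at the centre of its underside on the bench
- rack: fixed grey and white leaning rack with two square pockets at y = +42 and -42, leaning 30 degrees from vertical so that the bottles' caps point up and towards -x (the robot). Origin at the centre of its underside, x away from the robot (within 17 degrees). Pockets 30 deep, 2.5 play; cheeks at y = +-76 are 32 high
- bottle_red_mid (a point): white round reagent bottle, red cap, diameter 35, height 92, 90 g. Starts leaning 30 degrees, cap up and towards the rack's -x (robot) side. This point: its centre, 46 above its underside; its z runs along the bottle to the cap. From 34 above its underside it is free on the rack's +y and -y sides for gripping; a 24 wide tongue supports its lower side up to 62
- bottle_yellow_mid (a point): white round reagent bottle, yellow cap, diameter 35, height 92, 90 g. Starts leaning 30 degrees, cap up and towards the rack's -x (robot) side. This point: its centre, 46 above its underside; its z runs along the bottle to the cap. From 34 above its underside it is free on the rack's +y and -y sides for gripping; a 24 wide tongue supports its lower side up to 62
- bottle_red: the red-capped bottle, origin at the centre of its underside
- bottle_yellow: the yellow-capped bottle, origin at the centre of its underside
- vial: bystander: amber vial, diameter 24, 52 tall, loose
- timer: bystander: white timer 54 x 38 x 18, loose
- beaker: bystander: clear cup, diameter 52, 55 tall, loose
- marker: bystander: marker pen 128 x 13 x 12, loose
- tube_block: bystander: orange tube block 60 x 96 x 42, loose
- reader: bystander: black handheld scanner 150 x 64 x 40, loose
Mind the look-alikes: they are no part of the job. There is more than one size of the lid; the one meant has the size given above.

How it is judged:
On the way, in this order (a step that is already met when the one before it is completed fails the run):
1. the lid is tipped up at its handle end by at least 13 degrees, its near edge still within 22 mm of its seat under the lip (angle between lid_mid's own z axis and vertical above 0.227 rad and distance between lid_edge and tuck below 0.022 m), for 0.1 s.
2. the lid lies flat and handle up on the mat, its centre within 50 mm of the mat's, let go (horizontal distance between lid_mid and mat below 0.05 m and height (world z) of lid_mid between 0.008 and 0.017 m and angle between lid_mid's own z axis and vertical below 0.07 rad and linear speed of lid below 0.03 m/s and contact force between the fingers and lid below 0.1 N), for 0.2 s.
At the end, for the whole second after the job is handed in: The lid lies at rest, flat (within 4 degrees) and handle up on the mat, its centre within 50 mm of the mat's centre. Both bottles stand at rest on the floor of a chiller cell, each in its own, upright within 7 degrees, within 12 mm of the cell's centre (horizontal distance between lid_mid and mat below 0.05 m and height (world z) of lid_mid between 0.008 and 0.017 m and angle between lid_mid's own z axis and vertical below 0.07 rad and linear speed of each of lid, bottle_red, bottle_yellow below 0.03 m/s and (horizontal distance between bottle_red_mid and cell0 below 0.012 m or horizontal distance between bottle_red_mid and cell1 below 0.012 m or horizontal distance between bottle_red_mid and cell2 below 0.012 m) and height (world z) of bottle_red_mid between 0.045 and 0.057 m and angle between each of bottle_red_mid, bottle_yellow_mid's own z axis and vertical below 0.12 rad and (horizontal distance between bottle_yellow_mid and cell0 below 0.012 m or horizontal distance between bottle_yellow_mid and cell1 below 0.012 m or horizontal distance between bottle_yellow_mid and cell2 below 0.012 m) and height (world z) of bottle_yellow_mid between 0.045 and 0.057 m); the robot touches nothing.
It fails at once if a bystander (vial, timer, beaker, marker, tube block or reader) is moved by more than 30 mm (distance of any of vial, timer, beaker, marker, tube_block, reader from where it was at the start of the episode above 0.03 m).
It fails at once if the lid is pressed or knocked hard on the mat (over 40 N) (contact force between lid and mat above 40 N).
It fails at once if a bottle is pressed or knocked hard into the chiller (over 40 N) (contact force between any of bottle_red, bottle_yellow and chiller above 40 N).
It fails at once if the lid, over the mat, is let go more than 10 mm above where it lies (contact force between the fingers and lid below 0.05 N and horizontal distance between lid_mid and mat below 0.08 m and height (world z) of lid_mid above 0.022 m).
It fails at once if a bottle, over the chiller, is let go more than 10 mm above the floor of the cells ((contact force between the fingers and bottle_red below 0.05 N and horizontal distance between bottle_red_mid and cell1 below 0.065 m and height (world z) of bottle_red_mid above 0.062 m) or (contact force between the fingers and bottle_yellow below 0.05 N and horizontal distance between bottle_yellow_mid and cell1 below 0.065 m and height (world z) of bottle_yellow_mid above 0.062 m)).
It also fails if it takes over 72 s, if anything falls off the work surface, if the arm or the gripper's body presses on something with over 40 N, if the wrist force passes 120 N, or if a joint passes its speed limit or range.

## Working session

There is one attempt and no reset: what is moved stays moved. The work goes in short steps, Python scripts to look and compute and a tool call to move; the robot and the scene stay as the last step left them, time stands still between calls to the robot, and variables do not carry over. Pictures are saved under pics/ and viewed, at most 10 in all, crops included, and the job is handed in when it is done.

Besides the shell and the picture viewer there is one more tool, called after "Call:" as name(argument=value, ...), one argument or row to a line, values as JSON. jog_arm: Moves the arm, as the interface text tells. Its arguments: {"type":"object","properties":{"increments":{"type":"array"},"newtons":{"type":"number"}},"required":["increments"]}

```bash
mkdir -p pics; ls
cat > h.py <<'E'
import numpy as np, cv2
from bench import bot
def cloud(s):
    K=np.array(s["intrinsics"]);k1=s["k1"];z=s["z_map"];h,w=z.shape
    v,u=np.mgrid[:h,:w]
    p=cv2.undistortPoints(np.stack([u,v],-1).reshape(-1,1,2).astype(np.float64),K,np.array([k1,0,0,0,0.])).reshape(h,w,2)
    P=np.stack([p[...,0]*z,-p[...,1]*z,-z,np.ones_like(z)],-1)
    W=(P@np.array(s["T"]).T)[...,:3]; W[z<=0]=np.nan
    return W
def save(n,im,sc=1):
    cv2.imwrite("pics/"+n,cv2.resize(im[...,::-1],None,fx=sc,fy=sc,interpolation=cv2.INTER_CUBIC))
E
python3 - <<'E'
from h import *
print(bot.state(),bot.finger_overhang)
for n in("top","scene"):
    s=bot.snapshot(n); save(n+"0.png",s["frame"],1.5); np.savez(n+"0.npz",W=cloud(s),f=s["frame"]); print(s["T"],s["k1"],s["intrinsics"])
E
```

```text
pics
{'time_s': 0.0, 'qpos': array([1.21118336e+00, 4.87659762e-02, 9.75901004e-02, 1.62201759e+00,
       6.90810200e-06, 1.44297619e+00]), 'joint_vel': array([-0.0015986 , -0.00075278, -0.0009527 , -0.00082776,  0.00072845,
       -0.00045983]), 'effort': array([-1.04547462e-04, -3.38777232e+01,  3.20016181e+01,  2.01231020e-02,
       -1.55521179e-04,  5.24861221e-06]), 'position': array([0.12041948, 0.51040796, 0.24710534]), 'ee_rot': array([-0.36321688, -3.11993401,  0.00365084]), 'contact_force': array([-0.64004257,  0.42775264,  0.73708027]), 'wrist_torque': array([0.04606098, 0.02532426, 0.02793648]), 'grip_force': 0.0, 'gripper_width': 0.08531132368638852} 0.017
[[ 0.02572821  0.99001753 -0.13857612  0.27357944]
 [-0.9996323   0.02429141 -0.01204986 -0.02482604]
 [-0.00856336  0.13883519  0.99027848  1.43386245]
 [ 0.          0.          0.          1.        ]] -0.1457099076261683 [[421.74441377   0.         253.24897446]
 [  0.         421.74441377 189.68204901]
 [  0.           0.           1.        ]]
[[ 0.856863   -0.37477074  0.35402357  0.82297075]
 [ 0.5152455   0.64590017 -0.563325   -0.56551844]
 [-0.01754615  0.6651014   0.74654689  0.83224692]
 [ 0.          0.          0.          1.        ]] 0.041794396199653104 [[375.77384526   0.         253.77478053]
 [  0.         375.77384526 194.25822746]
 [  0.           0.           1.        ]]
```

View pics/top0.png

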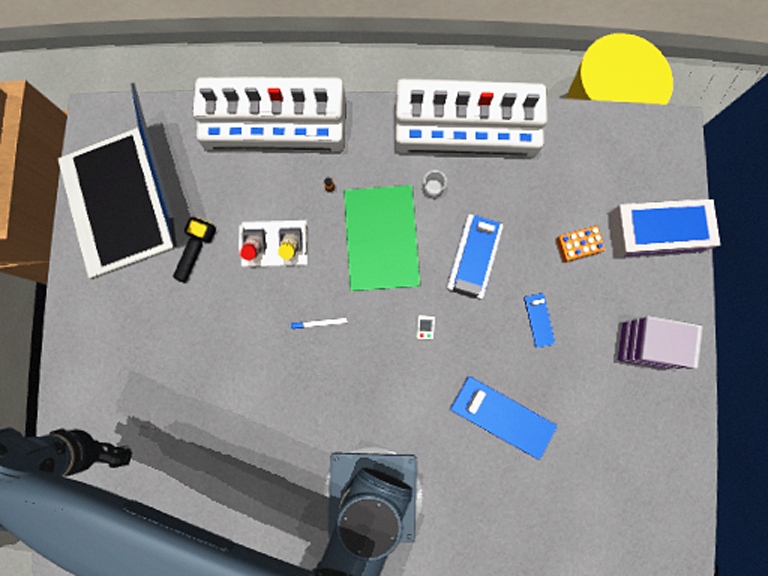

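View pics/scene0.png

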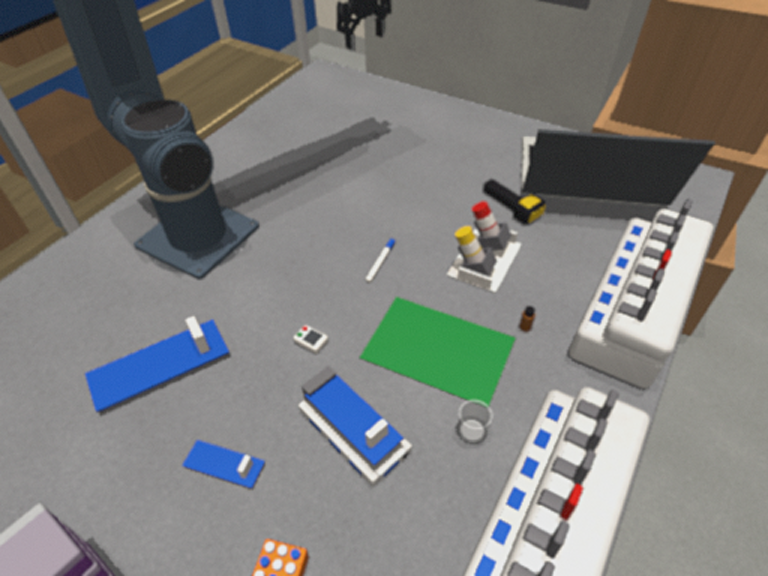

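Top view (1.5x pixels): there are three blue lids. The one on the chiller is at (478,253), with the grey lip at (468,291) and the handle at (485,226). The loose larger one is at (503,417) and the loose small one at (539,320); both are look-alikes. The one shut on the chiller is the one meant, and its size will confirm it. The mat is at (383,238), the red cap at (248,252), the yellow cap at (287,250).

Run:
```python
from h import *
d=np.load("top0.npz");W,f=d["W"],d["f"]; hsv=cv2.cvtColor(f,cv2.COLOR_RGB2HSV)
e=np.load("scene0.npz");W2,f2=e["W"],e["f"]; hsv2=cv2.cvtColor(f2,cv2.COLOR_RGB2HSV)
def seg(W,hsv,lo,hi,box,zr):
    m=cv2.inRange(hsv,lo,hi)>0; x0,x1,y0,y1=box
    m&=(W[...,0]>x0)&(W[...,0]<x1)&(W[...,1]>y0)&(W[...,1]<y1)&(W[...,2]>zr[0])&(W[...,2]<zr[1])
    return W[m]
def rect(P):
    r=cv2.minAreaRect(P[:,:2].astype(np.float32)*1000); return [np.round(x,1) for x in r], np.round(np.median(P[:,2])*1e3,1),len(P)
blue=((100,120,60),(125,255,255))
for name,W_,h_ in(("top",W,hsv),("scene",W2,hsv2)):
    print(name)
    print("lid",rect(seg(W_,h_,*blue,(0.3,0.6,-.3,-.1),(.035,.065))))
    print("big",rect(seg(W_,h_,*blue,(0.05,0.3,-.4,-.1),(.0,.065))))
    print("small",rect(seg(W_,h_,*blue,(0.2,0.38,-.4,-.25),(.0,.03))))
    print("mat",rect(seg(W_,h_,(50,120,60),(75,255,255),(0.2,.7,-.2,.2),(-.01,.02))))
    # handle: above .06
    m=(W_[...,2]>.075)&(W_[...,0]>.3)&(W_[...,0]<.6)&(W_[...,1]>-.3)&(W_[...,1]<-.1);P=W_[m];print("handle",rect(P),P.mean(0))
    m=(abs(W_[...,2]-.064)<.006)&(W_[...,0]>.3)&(W_[...,0]<.42)&(W_[...,1]>-.3)&(W_[...,1]<-.1)&(h_[...,1]<90);P=W_[m];print("lip",rect(P),P.mean(0))
    yl=seg(W_,h_,(22,130,100),(35,255,255),(.35,.6,.05,.4),(.06,.2)); print("yel",len(yl),yl.mean(0),np.percentile(yl,[2,98],axis=0))
    rd=np.r_[seg(W_,h_,(0,150,80),(8,255,255),(.35,.6,.05,.4),(.06,.2)),seg(W_,h_,(172,150,80),(180,255,255),(.35,.6,.05,.4),(.06,.2))]; print("red",len(rd),rd.mean(0),np.percentile(rd,[2,98],axis=0))
    # rack: floor white z < .04
    m=(W_[...,2]>.004)&(W_[...,2]<.04)&(W_[...,0]>.38)&(W_[...,0]<.56)&(W_[...,1]>.08)&(W_[...,1]<.34)&(h_[...,1]<60)&(h_[...,2]>140);P=W_[m];print("rack",rect(P))
    m=(W_[...,2]<.003)&(W_[...,2]>-.02)&(h_[...,1]<30);print("bench z",np.median(W_[m][:,2]))
a=f[140:205,290:345];b=f[135:185,150:215]
save("crop1.png",np.hstack([cv2.resize(a,(380,450)),cv2.resize(b,(400,450))]))
```

```text
top
lid ([array([ 537.3, -220.1]), array([ 59.7, 142.7]), np.float64(73.9)], np.float64(53.6), 630)
big ([array([ 180.3, -291.7]), array([233.2,  87.6]), np.float64(61.7)], np.float64(18.9), 1638)
small ([array([ 290.6, -322.3]), array([101.7, 215.5]), np.float64(69.9)], np.float64(16.2), 353)
mat ([array([526.2, -14. ]), array([361.7, 165.8]), np.float64(7.7)], np.float64(4.3), 3013)
handle ([array([ 594.5, -235.6]), array([10.4, 36.2]), np.float64(0.1)], np.float64(85.9), 35) [ 0.59581113 -0.23682435  0.08536291]
lip ([array([0., 0.]), array([0., 0.]), np.float64(0.0)], np.float64(nan), 0) [nan nan nan]
yel 101 [0.53148494 0.19590359 0.09720353] [[0.51453881 0.1815754  0.08124   ]
 [0.55042848 0.21084926 0.10700184]]
red 90 [0.5268623 0.2794482 0.0977642] [[0.51249044 0.26617112 0.08101047]
 [0.54271246 0.29368626 0.10809834]]
rack ([array([470.4, 209.7]), array([258.2, 179.7]), np.float64(89.8)], np.float64(5.7), 537)
bench z -0.0004637479285061197
scene
lid ([array([ 537.4, -216.9]), array([ 62.4, 143.9]), np.float64(73.7)], np.float64(53.2), 1161)
big ([array([ 185. , -287.4]), 
[... 268 characters left out ...]
ray([ 599.2, -235.8]), array([33.8, 10.8]), np.float64(71.8)], np.float64(86.7), 48) [ 0.59634092 -0.24113383  0.08568604]
lip ([array([0., 0.]), array([0., 0.]), np.float64(0.0)], np.float64(nan), 0) [nan nan nan]
yel 112 [0.53773635 0.19434935 0.09629619] [[0.51942576 0.18259207 0.08527292]
 [0.55227103 0.21358699 0.10527209]]
red 90 [0.53363809 0.27749437 0.09654727] [[0.51568188 0.26604536 0.08568628]
 [0.54797887 0.29331864 0.10592748]]
rack ([array([474.5, 191.7]), array([246.8, 175.2]), np.float64(81.1)], np.float64(9.9), 166)
bench z -4.10071545866586e-05
  return _methods._mean(a, axis=axis, dtype=dtype,
  ret = ret.dtype.type(ret / rcount)
<stdin>:19: RuntimeWarning: Mean of empty slice.
  ret = um.true_divide(
```

View pics/crop1.png

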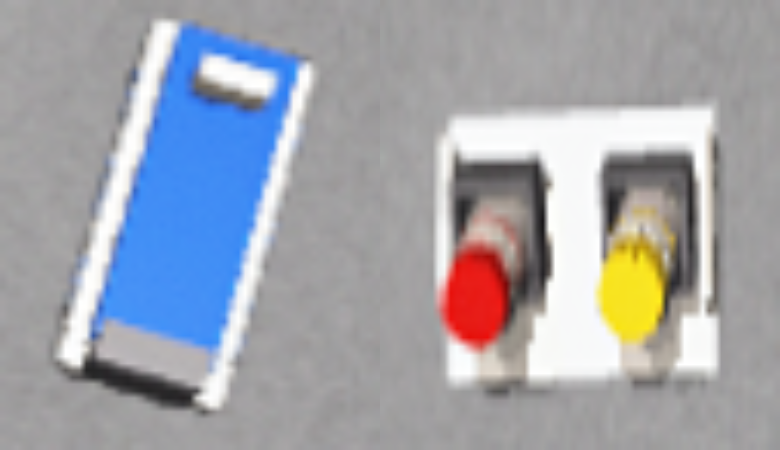

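Run:
```python
from h import *
D={}
for n in("top","scene"):
    d=np.load(n+"0.npz"); D[n]=(d["W"],cv2.cvtColor(d["f"],cv2.COLOR_RGB2HSV))
def pts(W,hsv,box,zr,lo=None,hi=None):
    x0,x1,y0,y1=box
    m=(W[...,0]>x0)&(W[...,0]<x1)&(W[...,1]>y0)&(W[...,1]<y1)&(W[...,2]>zr[0])&(W[...,2]<zr[1])
    if lo is not None: m&=cv2.inRange(hsv,lo,hi)>0
    return W[m]
def rect(P):
    r=cv2.minAreaRect(P[:,:2].astype(np.float32)*1000); return [np.round(x,1) for x in r], np.round(np.median(P[:,2])*1e3,1),len(P)
for n,(W,h) in D.items():
    print(n)
    print("lid",rect(pts(W,h,(.3,.72,-.32,-.1),(.045,.06),(100,120,60),(125,255,255))))
    P=pts(W,h,(.3,.72,-.32,-.1),(.082,.1));print("handle",rect(P),P.mean(0))
    P=pts(W,h,(.3,.5,-.32,-.1),(.060,.07));print("lip",rect(P),P.mean(0))
    P=pts(W,h,(.3,.75,-.32,-.1),(.008,.07));print("chiller all",rect(P))
    print("mat",rect(pts(W,h,(.4,.8,-.2,.2),(-.01,.02),(50,120,60),(75,255,255))))
    P=pts(W,h,(.38,.72,.08,.36),(.008,.034),(0,0,150),(180,60,255));print("rack",rect(P))
    psi=.055;u=np.array([-.5*np.cos(psi),-.5*np.sin(psi),.866]);ey=np.array([-np.sin(psi),np.cos(psi),0]);ex=np.cross(ey,u)
    for c,l in(("yel",[((22,130,60),(35,255,255))]),("red",[((0,150,60),(8,255,255)),((172,150,60),(180,255,255))])):
        P=np.concatenate([pts(W,h,(.35,.6,.08,.36),(.06,.2),*q) for q in l])
        t=P@u; tm=np.percentile(t,92); Q=P[t>tm-.004]
        q=np.c_[Q@ex,Q@ey].astype(np.float32); (cx,cy),r=cv2.minEnclosingCircle(q)
        top=cx*ex+cy*ey+np.median(Q@u)*u
        q2=q.mean(0); print(c,len(P),len(Q),"r",r,"u",np.percentile(t,[2,50,90,98]),"top",top,"mean",q2[0]*ex+q2[1]*ey+np.median(Q@u)*u,"mid",top-.046*u)
```

```text
top
lid ([array([ 546. , -222.1]), array([ 60.6, 160. ]), np.float64(74.4)], np.float64(53.5), 687)
handle ([array([ 598.6, -235.8]), array([35.6, 12.5]), np.float64(75.5)], np.float64(87.2), 41) [ 0.59837109 -0.23575252  0.08717088]
lip ([array([ 466.7, -201.4]), array([53.9, 25.4]), np.float64(84.1)], np.float64(64.1), 96) [ 0.4667962  -0.20237521  0.06410787]
chiller all ([array([ 525.7, -210.1]), array([217.7, 444.5]), np.float64(89.6)], np.float64(50.3), 1555)
mat ([array([585.4,  -7. ]), array([238.8, 159.9]), np.float64(5.5)], np.float64(4.2), 3062)
rack ([array([544.5, 219.1]), array([275.3, 325.3]), np.float64(89.6)], np.float64(11.6), 213)
yel 101 45 r 0.017556002363562584 u [-0.20421338 -0.18511444 -0.18105165 -0.17946786] top [0.52811079 0.19682829 0.10004787] mean [0.52958273 0.19733429 0.1009125 ] mid [0.55107601 0.19809266 0.06021187]
red 90 48 r 0.017017919570207596 u [-0.20334635 -0.18449086 -0.18111135 -0.18012179] top [0.52508012 0.28177432 0.10069731] mean [0.52461826 0.28070677 0.10039717] mid [0.54804534 0.28303868 0.06086131]
scene
lid ([array([ 547.4, -219.8])
[... 333 characters left out ...]

chiller all ([array([ 545.4, -191.3]), array([182.4, 380.7]), np.float64(90.0)], np.float64(51.4), 3338)
mat ([array([588.2,  -3.9]), array([237.3, 160.3]), np.float64(5.4)], np.float64(4.2), 4117)
rack ([array([510.8, 178.1]), array([315.4, 130.3]), np.float64(36.5)], np.float64(14.1), 149)
yel 112 60 r 0.019091660156846046 u [-0.20348672 -0.18702418 -0.18424363 -0.18359863] top [0.53019302 0.19796494 0.09798931] mean [0.53239718 0.19801639 0.09926163] mid [0.55315824 0.1992293  0.05815331]
red 90 46 r 0.017366204410791397 u [-0.20267796 -0.18764533 -0.18444119 -0.18325688] top [0.52765549 0.28226058 0.09878287] mean [0.52789893 0.28061632 0.09887103] mid [0.55062071 0.28352494 0.05894687]
```

Call:
jog_arm(
  increments=[
    [[0,0,1.53],[47.9,-74.6,-9],4.5],
    [[0,0,1.53],[47.9,-74.6,-9],4.5],
    [[0,0,1.53],[47.9,-74.6,-9],4.5],
    [[0,0,1.53],[47.9,-74.6,-9],4.5],
    [[0,0,1.53],[47.9,-74.6,-9],4.5],
    [[0,0,1.53],[47.9,-74.6,-9],4.5],
    [[0,0,1.53],[47.9,-74.6,-9],4.5],
    [[0,0,1.53],[47.9,-74.6,-9],4.5],
    [[0,0,1.53],[47.9,-74.6,-9],4.5],
    [[0,0,1.53],[47.9,-74.6,-9],4.5],
    [[0,0,1.53],[47.9,-74.6,-9],4.5],
    [[0,0,1.53],[47.9,-74.6,-9],4.5],
    [[0,0,1.53],[47.9,-74.6,-9],4.5],
    [[0,0,1.53],[47.9,-74.6,-9],4.5],
    [[0,0,1.53],[47.9,-74.6,-9],4.5],
    [[0,0,1.53],[47.9,-74.6,-9],4.5],
    [[0,0,1.53],[47.9,-74.6,-9],4.5],
    [[0,0,1.53],[47.9,-74.6,-9],4.5],
    [[0,0,1.53],[47.9,-74.6,-9],4.5],
    [[0,0,1.53],[47.9,-74.6,-9],4.5],
  ],
)

```text
time_s: 1.77
position: [0.5174, -0.1062, 0.1733]
ee_rot: [1.898, -2.503, -0.001]
contact_force: [1.2, 1.2, -0.1]
gripper_width: 0.0452
grip_force: 0.0
```

Call:
jog_arm(
  increments=[
    [[0,0,0],[7,-11.5,-2.3],4.5],
    [[0,0,0],[7,-11.5,-2.3],4.5],
    [[0,0,0],[7,-11.5,-2.3],4.5],
    [[0,0,0],[7,-11.5,-2.3],4.5],
    [[0,0,0],[7,-11.5,-2.3],4.5],
    [[0,0,0],[7,-11.5,-2.3],4.5],
    [[0,0,0],[7,-11.5,-2.3],4.5],
    [[0,0,0],[7,-11.5,-2.3],4.5],
  ],
)

```text
time_s: 2.43
position: [0.5867, -0.218, 0.1518]
ee_rot: [-1.9, 2.501, -0.0]
contact_force: [-0.3, -0.0, 0.9]
gripper_width: 0.0448
grip_force: 0.0
```

Run:
```python
from h import *
st=bot.state();print(st["position"],st["ee_rot"],st["time_s"])
```

```text
[ 0.58673727 -0.21803363  0.1517873 ] [-1.90045301e+00  2.50116437e+00 -6.01550413e-05] 2.4333
```

Call:
jog_arm(
  increments=[
    [[0,0,0],[1.27,-1.73,0],4.5],
    [[0,0,0],[1.27,-1.73,0],4.5],
    [[0,0,0],[1.27,-1.73,-2],4.5],
    [[0,0,0],[1.27,-1.73,-4],4.5],
    [[0,0,0],[1.27,-1.73,-5.5],4.5],
    [[0,0,0],[1.27,-1.73,-6.5],4.5],
    [[0,0,0],[1.27,-1.73,-7.2],4.5],
    [[0,0,0],[1.27,-1.73,-7.5],4.5],
    [[0,0,0],[1.27,-1.73,-7.5],4.5],
  ],
)

```text
time_s: 3.18
position: [0.5995, -0.2361, 0.0761]
ee_rot: [1.9, -2.502, -0.0]
contact_force: [-0.7, -0.6, 0.8]
gripper_width: 0.0448
grip_force: 0.0
```

Run:
```python
from h import *
s=bot.snapshot("scene"); f=s["frame"]; save("g1.png",f[200:340,170:320],4)
```

```text
(no output)
```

View pics/g1.png

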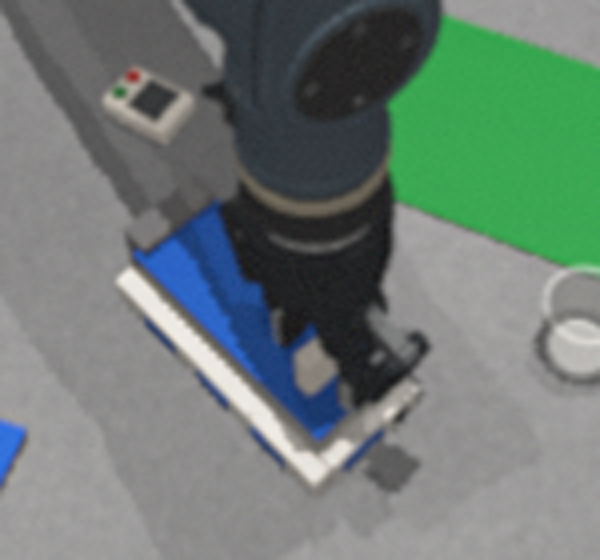

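The crop shows the handle (310,365) between the two fingers, with the lid still flat. Closing.

Call:
jog_arm(
  increments=[
    [[0,0,0],[0,0,0],0.5],
    [[0,0,0],[0,0,0],0.5],
    [[0,0,0],[0,0,0],0.5],
    [[0,0,0],[0,0,0],0.5],
    [[0,0,0],[0,0,0],0.5],
    [[0,0,0],[0,0,0],0.5],
  ],
  newtons=50,
)

```text
time_s: 3.73
position: [0.6005, -0.237, 0.0775]
ee_rot: [-1.898, 2.502, -0.003]
contact_force: [0.2, 0.7, 5.4]
gripper_width: 0.0114
grip_force: 50.0
```

Run:
```python
import numpy as np
from scipy.spatial.transform import Rotation as R
psi=-.274; o=np.array([543.6,-220.5,0]); ex=np.array([np.cos(psi),np.sin(psi),0]);ey=np.array([-np.sin(psi),np.cos(psi),0])
p=np.array([599.5,-236.1,76.1]); t=p-(136.5*ex)+0; t[2]=48  # tuck, from handle
print(t, o-78.5*ex)
for th in(.04,.1,.16,.22,.28,.33,.36):
    r=R.from_rotvec(-th*ey); print(th,np.round(-th*ey,3),np.round((r.apply(p-t)+t-p)/10,2))
```

```text
[ 468.09196006 -199.16523266   48.        ] [ 468.02834333 -199.25912647    0.        ]
0.04 [-0.011 -0.039 -0.   ] [-0.12  0.03  0.54]
0.1 [-0.027 -0.096 -0.   ] [-0.34  0.09  1.35]
0.16 [-0.043 -0.154 -0.   ] [-0.6   0.17  2.14]
0.22 [-0.06  -0.212 -0.   ] [-0.91  0.25  2.91]
0.28 [-0.076 -0.27  -0.   ] [-1.26  0.35  3.66]
0.33 [-0.089 -0.318 -0.   ] [-1.59  0.45  4.27]
0.36 [-0.097 -0.347 -0.   ] [-1.8   0.5   4.63]
```

Call:
jog_arm(
  increments=[
    [[-0.011,-0.039,0],[-0.12,0.03,0.54],0.5],
    [[-0.027,-0.096,0],[-0.34,0.09,1.35],0.5],
    [[-0.043,-0.154,0],[-0.6,0.17,2.14],0.5],
    [[-0.06,-0.212,0],[-0.91,0.25,2.91],0.5],
    [[-0.076,-0.27,0],[-1.26,0.35,3.66],0.5],
    [[-0.089,-0.318,0],[-1.59,0.45,4.27],0.5],
    [[-0.092,-0.328,0],[-1.66,0.46,4.4],0.5],
    [[-0.092,-0.328,0],[-1.66,0.46,4.4],0.5],
    [[-0.092,-0.328,0],[-1.66,0.46,4.4],0.5],
    [[-0.092,-0.328,0],[-1.66,0.46,4.4],0.5],
  ],
)

```text
time_s: 4.57
position: [0.5829, -0.2319, 0.1197]
ee_rot: [-1.759, 2.319, -0.396]
contact_force: [-1.9, -0.1, 3.6]
gripper_width: 0.0108
grip_force: 50.2
```

Run:
```python
from h import *
from scipy.spatial.transform import Rotation as R
s=bot.snapshot("scene"); W=cloud(s);h=cv2.cvtColor(s["frame"],cv2.COLOR_RGB2HSV)
m=(cv2.inRange(h,(100,120,40),(125,255,255))>0)&(W[...,0]>.45)&(W[...,0]<.66)&(W[...,1]>-.3)&(W[...,1]<-.15)&(W[...,2]>.045);P=W[m]
psi=-.274; ex=np.array([np.cos(psi),np.sin(psi)]); x=(P[:,:2]-[.5436,-.2205])@ex
A=np.c_[x,np.ones(len(x))]
k=np.ones(len(x),bool)
for _ in range(5):
    c=np.linalg.lstsq(A[k],P[k,2],rcond=None)[0]; r=abs(A@c-P[:,2]); k=r<.004
print(len(P),k.sum(),np.degrees(np.arctan(c[0])),"z at tuck",c[0]*-.0785+c[1],x[k].min(),x[k].max(),bot.state())
```

```text
843 823 18.82331609607633 z at tuck 0.05309303597016976 -0.08029065705678899 0.07606620860755677 {'time_s': 4.6167, 'qpos': array([-0.52518384, -0.01425049, -0.26637929,  0.99055679,  0.08287168,
       -1.80954026]), 'joint_vel': array([ 0.00050567,  0.0023484 ,  0.00080613, -0.00166246,  0.00068496,
        0.00075527]), 'effort': array([ 3.80370626e-02, -3.23702145e+01,  3.34315431e+01, -3.65186512e+00,
        4.35272260e-01, -2.36763305e-02]), 'position': array([ 0.58297613, -0.2319559 ,  0.11952026]), 'ee_rot': array([-1.75956987,  2.31921195, -0.39584071]), 'contact_force': array([-1.92422398,  0.19467062,  2.75228084]), 'wrist_torque': array([ 0.39408114,  1.12868033, -0.01128646]), 'grip_force': 50.23174703121185, 'gripper_width': 0.011024013655566812}
```

Call:
jog_arm(
  increments=[
    [[0,0,0],[0.5,-0.14,0.08],0.5],
    [[0,0,0],[1.2,-0.34,0.2],0.5],
    [[0,0,0],[2.0,-0.56,0.35],0.5],
    [[0,0,0],[2.6,-0.73,0.6],0.5],
    [[0,0,0],[3.0,-0.84,1.5],0.5],
    [[0,0,0],[3.0,-0.84,3],0.5],
    [[0,0,0],[3.0,-0.84,5],0.5],
    [[0,0,0],[3.0,-0.84,7.5],0.5],
    [[0,0,0],[3.0,-0.84,9],0.5],
    [[0,0,0],[3.0,-0.84,9],0.5],
    [[0.046,0.164,0],[3.0,-0.84,9],0.5],
    [[0.092,0.328,0],[3.0,-0.84,9],0.5],
    [[0.092,0.328,0],[3.0,-0.84,9],0.5],
    [[0.092,0.328,0],[3.0,-0.84,9],0.5],
    [[0.092,0.328,0],[3.0,-0.84,9],0.5],
  ],
)

```text
time_s: 5.87
position: [0.614, -0.2406, 0.2056]
ee_rot: [1.898, -2.501, -0.007]
contact_force: [0.4, -0.2, -1.7]
gripper_width: 0.0112
grip_force: 49.5
```

```bash
cat >> h.py <<'E'
def lidpose(s=None,box=(.4,.75,-.35,.1),zmin=.02):
    s=s or bot.snapshot("scene"); W=cloud(s);h=cv2.cvtColor(s["frame"],cv2.COLOR_RGB2HSV)
    m=(cv2.inRange(h,(100,120,40),(125,255,255))>0)&(W[...,0]>box[0])&(W[...,0]<box[1])&(W[...,1]>box[2])&(W[...,1]<box[3])&(W[...,2]>zmin);P=W[m]
    k=np.ones(len(P),bool);A=np.c_[P[:,:2],np.ones(len(P))]
    for _ in range(6):
        c=np.linalg.lstsq(A[k],P[k,2],rcond=None)[0]; k=abs(A@c-P[:,2])<.004
    print("lid",len(P),k.sum(),"slopes",c[:2],"z",np.median(P[k,2]),cv2.minAreaRect((P[k][:,:2]*1000).astype(np.float32)))
E
python3 - <<'E'
from h import *
lidpose(zmin=.08); print(bot.state()["contact_force"])
E
```

```text
lid 1363 1308 slopes [0.00038791 0.00279127] z 0.1813377301335659 ((561.921630859375, -224.59735107421875), (60.87626647949219, 163.00985717773438), 73.95498657226562)
[-0.3876996   0.25086813 -0.95601093]
```

Call:
jog_arm(
  increments=[
    [[0,0,0],[0.7,3,0],0.5],
    [[0,0,0],[1.0,6,0],0.5],
    [[0,0,0],[1.4,9,-1],0.5],
    [[0,0,0],[1.8,12,-2],0.5],
    [[0,0,0],[2.2,15,-3],0.5],
    [[0,0,0],[2.5,18,-4],0.5],
    [[0,0,0],[2.6,20.5,-5],0.5],
    [[0,0,0],[2.63,21.7,-6.5],0.5],
    [[0,0,0],[2.63,22.1,-8],0.5],
    [[0,0,0],[2.63,22.1,-10],0.5],
    [[0,0,0],[2.63,22.1,-12],0.5],
    [[0,0,0],[2.63,22.1,-13.5],0.5],
    [[0,0,0],[2.63,22.1,-14.5],0.5],
    [[0,0,0],[2.63,22.1,-15.2],0.5],
    [[0,0,0],[2.63,22.1,-15.5],0.5],
    [[0,0,0],[2.63,22.1,-15.7],0.5],
    [[0,0,0],[2.63,22.1,-15.9],0.5],
    [[0,0,0],[2.63,22.1,-16.0],0.5],
    [[0,0,0],[2.63,22.1,-16.0],0.5],
  ],
)

```text
time_s: 7.5
position: [0.64, -0.0195, 0.0508]
ee_rot: [-1.898, 2.502, -0.001]
contact_force: [-0.1, 0.7, -1.8]
gripper_width: 0.0109
grip_force: 49.4
```

Run:
```python
from h import *
lidpose(box=(.45,.75,-.15,.15),zmin=.008); st=bot.state();print(st["contact_force"],st["position"])
```

```text
lid 913 875 slopes [0.00402947 0.00341551] z 0.02619840663621975 ((588.64794921875, -4.035514831542969), (61.77909469604492, 162.3549041748047), 73.92620086669922)
[ 0.41837455 -0.03214611 -1.33402108] [ 0.63996358 -0.01948455  0.05074513]
```

Call:
jog_arm(
  increments=[
    [[0,0,0],[0,0,-0.3],0.5],
    [[0,0,0],[0,0,-0.6],0.5],
    [[0,0,0],[0,0,-0.75],0.5],
    [[0,0,0],[0,0,-0.83],0.5],
    [[0,0,0],[0,0,-0.87],0.5],
    [[0,0,0],[0,0,-0.87],0.5],
  ],
)

```text
time_s: 8.05
position: [0.6393, -0.0193, 0.0415]
ee_rot: [1.899, -2.502, -0.0]
contact_force: [-0.7, -0.3, 0.7]
gripper_width: 0.011
grip_force: 49.8
```

Call:
jog_arm(
  increments=[
    [[0,0,0],[0,0,0],2],
    [[0,0,0],[0,0,0],4],
    [[0,0,0],[0,0,0],4],
    [[0,0,0],[0,0,0],4],
    [[0,0,0],[0,0,1],4],
    [[0,0,0],[0,0,3],4],
    [[0,0,0],[0,0,6],5],
    [[0,0,0],[0,0,10],6],
    [[0,0,0],[0,0,13],7],
    [[0,0,0],[0,0,15],7],
    [[0,0,0],[0,0,15],7],
  ],
)

```text
time_s: 8.97
position: [0.6427, -0.0198, 0.1998]
ee_rot: [-1.893, 2.495, -0.014]
contact_force: [0.9, 0.1, 1.2]
gripper_width: 0.0701
grip_force: 0.0
```

Run:
```python
from h import *
from scipy.spatial.transform import Rotation as R
s=bot.snapshot("scene");lidpose(s,box=(.45,.75,-.15,.15),zmin=.008);save("s2.png",s["frame"],1.5);st=bot.state();print(st["position"],st["ee_rot"],R.from_rotvec(st["ee_rot"]).as_matrix())
Wt=[]
# full rack geometry
for n in("top","scene"):
    t=bot.snapshot(n);W=cloud(t);h=cv2.cvtColor(t["frame"],cv2.COLOR_RGB2HSV)
    m=(W[...,0]>.46)&(W[...,0]<.64)&(W[...,1]>.13)&(W[...,1]<.34)&(W[...,2]>.006)&(W[...,2]<.034)&(h[...,1]<60)
    P=W[m]; print(n,"rack",cv2.minAreaRect((P[:,:2]*1000).astype(np.float32)))
    # bottle body/caps: fit cylinder (r 17.5), axis leaning 30deg, params x,y of mid, yaw
```

```text
lid 1012 1004 slopes [0.00359136 0.00187214] z 0.017048260554755557 ((588.5076904296875, -2.925067901611328), (63.32017517089844, 163.17198181152344), 74.18158721923828)
[ 0.64171631 -0.01969838  0.19661833] [-1.89520291  2.49768184 -0.00974145] [[-0.26922802 -0.96303677  0.00874387]
 [-0.96307568  0.26922831 -0.00116552]
 [-0.00123166 -0.0087348  -0.99996109]]
top rack ((552.5447998046875, 237.5043182373047), (202.51712036132812, 176.9335174560547), 86.79251098632812)
scene rack ((593.5057373046875, 237.27963256835938), (165.01437377929688, 57.17485046386719), 71.0423583984375)
```

View pics/s2.png

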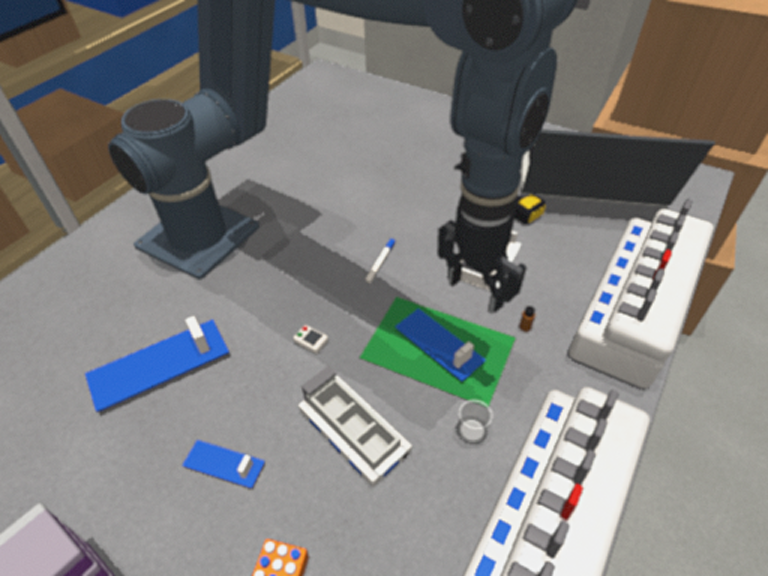

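Run:
```python
from h import *
from scipy.spatial.transform import Rotation as R
st=bot.state();R0=R.from_rotvec(st["ee_rot"]);psi=.045
ey=np.array([-np.sin(psi),np.cos(psi),0]);u=np.array([-.5*np.cos(psi),-.5*np.sin(psi),.866])
T=R.from_matrix(np.c_[np.cross(ey,-u),ey,-u]); T2=R.from_matrix(np.c_[np.cross(-ey,-u),-ey,-u])
for t in(T,T2): print((t*R0.inv()).as_rotvec())
mid=np.array([552.1,198.7,59.2]);
for a in(130,17): print((mid+a*u)/10-st["position"]*100, mid+a*u)
```

```text
[ 0.34785047 -0.43731057 -1.22280312]
[-0.4764418  -0.37841876  1.83924636]
[-15.22524629  21.51778133  -1.96666471] [487.16580139 195.77598709 171.78      ]
[ -9.58096595  21.77194553 -11.75246471] [543.6086048  198.31762908  73.922     ]
```

Call:
jog_arm(
  increments=[
    [[0.348,-0.437,-1.223],[-15.2,21.5,-1.5],6],
    [[0.348,-0.437,-1.223],[-15.2,21.5,-1.5],6],
    [[0.348,-0.437,-1.223],[-15.2,21.5,-1.5],6],
    [[0.348,-0.437,-1.223],[-15.2,21.5,-1.5],6],
    [[0.348,-0.437,-1.223],[-15.2,21.5,-1.5],6],
    [[0.348,-0.437,-1.223],[-15.2,21.5,-1.5],6],
    [[0.348,-0.437,-1.223],[-15.2,21.5,-1.5],6],
    [[0.348,-0.437,-1.223],[-15.2,21.5,-1.5],6],
    [[0.348,-0.437,-1.223],[-15.2,21.5,-1.5],6],
    [[0.348,-0.437,-1.223],[-15.2,21.5,-1.5],6],
    [[0.348,-0.437,-1.223],[-15.2,21.5,-1.5],6],
    [[0.348,-0.437,-1.223],[-15.2,21.5,-1.5],6],
    [[0.348,-0.437,-1.223],[-15.2,21.5,-1.5],6],
    [[0.348,-0.437,-1.223],[-15.2,21.5,-1.5],6],
  ],
)

```text
time_s: 10.28
position: [0.487, 0.1954, 0.1751]
ee_rot: [-0.062, 2.62, 0.015]
contact_force: [-0.3, 0.3, 0.3]
gripper_width: 0.06
grip_force: 0.0
```

```bash
cat > g.py <<'E'
from h import *
import sys
from scipy.spatial.transform import Rotation as R
psi=.045;ey=np.array([-np.sin(psi),np.cos(psi),0]);u=np.array([-.5*np.cos(psi),-.5*np.sin(psi),.866])
T=R.from_matrix(np.c_[np.cross(ey,-u),ey,-u])
mid=np.array([float(v) for v in sys.argv[1:4]])
st=bot.state();print(st["position"],"turn",(T*R.from_rotvec(st["ee_rot"]).inv()).as_rotvec())
for a in(130,80,40,17): print(a,(mid+a*u)/10-st["position"]*100)
E
python3 g.py 552.1 198.7 59.2
```

```text
[0.4869653  0.19541826 0.17513356] turn [ 0.00096601 -0.00268519 -0.00212925]
130 [ 0.02004969  0.03577241 -0.33535577]
80 [ 2.51751887  0.14823445 -4.66535577]
40 [ 4.51549421  0.23820407 -8.12935577]
17 [  5.66433003   0.28993661 -10.12115577]
```

Call:
jog_arm(
  increments=[
    [[0,0,0],[0.02,0.04,-0.33],6],
    [[0,0,0],[1.3,0.09,-2.5],6],
    [[0,0,0],[2.5,0.15,-4.67],6],
    [[0,0,0],[3.5,0.19,-6.4],6],
    [[0,0,0],[4.5,0.24,-8.13],6],
    [[0,0,0],[5.2,0.27,-9.3],6],
    [[0,0,0],[5.6,0.29,-10.0],6],
    [[0,0,0],[5.66,0.29,-10.12],6],
    [[0,0,0],[5.66,0.29,-10.12],6],
  ],
)

```text
time_s: 11.03
position: [0.5441, 0.1981, 0.0746]
ee_rot: [-0.059, 2.619, 0.016]
contact_force: [-0.5, 0.4, 0.3]
gripper_width: 0.0598
grip_force: 0.0
```

Run:
```python
from h import *
a=bot.snapshot("scene")["frame"][110:210,270:380];b=bot.snapshot("top")["frame"][120:200,140:230]
save("b1.png",np.hstack([cv2.resize(a,(400,364)),cv2.resize(b,(400,364))]))
```

```text
(no output)
```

View pics/b1.png

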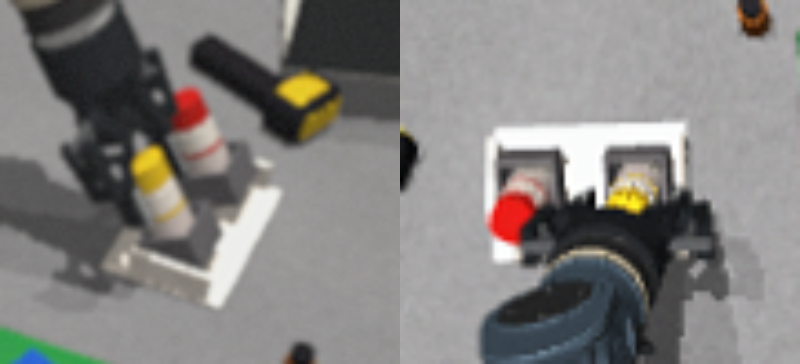

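The left half shows the fingers either side of the yellow bottle (cap (152,168)), with the red one clear at (188,105). The right half (top) agrees. Closing.

Call:
jog_arm(
  increments=[
    [[0,0,0],[0,0,0],2.8],
    [[0,0,0],[0,0,0],2.8],
    [[0,0,0],[0,0,0],2.8],
    [[0,0,0],[0,0,0],2.8],
    [[0,0,0],[0,0,0],2.8],
    [[0,0,0],[0,0,0],2.8],
  ],
  newtons=35,
)

```text
time_s: 11.63
position: [0.5447, 0.1991, 0.0768]
ee_rot: [-0.059, 2.615, 0.018]
contact_force: [-4.2, -0.6, 5.3]
gripper_width: 0.034
grip_force: 34.5
```

Call:
jog_arm(
  increments=[
    [[0,0,0],[-0.25,-0.01,0.43],2.8],
    [[0,0,0],[-0.75,-0.03,1.3],2.8],
    [[0,0,0],[-1.5,-0.07,2.6],2.8],
    [[0,0,0],[-2.5,-0.11,4.33],2.8],
    [[0,0,0],[-3.5,-0.16,6.06],2.8],
    [[0,0,0],[-4.5,-0.2,7.8],2.8],
    [[0,0,0],[-5,-0.22,10],2.8],
    [[0,0,0],[-5,-0.22,12.5],2.8],
    [[0,0,0],[-5,-0.22,14.5],2.8],
    [[0,0,0],[-5,-0.22,14.5],2.8],
    [[0,0,0],[-5,-0.22,14.5],2.8],
  ],
)

```text
time_s: 12.55
position: [0.4942, 0.1963, 0.2211]
ee_rot: [-0.058, 2.616, 0.017]
contact_force: [-0.5, -0.3, -2.0]
gripper_width: 0.0345
grip_force: 35.2
```

```bash
cat > p.py <<'E'
from h import *
import sys
from scipy.spatial.transform import Rotation as R
psi=-.274;ey=np.array([-np.sin(psi),np.cos(psi),0]);ex=np.array([np.cos(psi),np.sin(psi),0]);z=np.array([0,0,-1.])
T=R.from_matrix(np.c_[np.cross(ey,z),ey,z])
# chiller rim check from both cameras
for n in("top","scene"):
    s=bot.snapshot(n);W=cloud(s)
    d=W-np.array([.5436,-.2205,0]);X=d@ex;Y=d@ey
    m=(abs(W[...,2]-.048)<.004)&(abs(X)<.1)&(abs(Y)<.05);print(n,"rim",m.sum(),cv2.minAreaRect((W[m][:,:2]*1000).astype(np.float32)))
    for w in((X>.07)&(X<.09),(abs(X)<.06)&(Y>.015),(abs(X)<.06)&(Y<-.015)): q=m&w;print("  X,Y",X[q].mean()*1e3,Y[q].mean()*1e3,q.sum())
    if n=="top": continue
st=bot.state();Rc=R.from_rotvec(st["ee_rot"]);print(st["position"],"turn",(T*Rc.inv()).as_rotvec(),"grip",st["gripper_width"])
for c in(4.5,53.5): print(c,np.array([.5436,-.2205,0])+c/1000*ex)
E
python3 p.py
```

```text
top rim 166 ((538.6796264648438, -220.27078247070312), (56.25083923339844, 169.70880126953125), 75.3646240234375)
  X,Y 76.57222314274244 1.7549553673977631 26
  X,Y -3.4436656554920613 22.848539964949993 54
  X,Y 2.702926707268767 -24.7601332653311 59
scene rim 520 ((540.5513916015625, -217.58509826660156), (57.23222732543945, 169.65159606933594), 74.79155731201172)
  X,Y 77.1693701349553 1.4974903959487682 83
  X,Y 3.6852667236590313 26.474366741809195 137
  X,Y 1.5114381370548717 -23.012450890473964 163
[0.4926738  0.19579307 0.21736714] turn [ 0.06036177  0.51755954 -0.31191715] grip 0.0340280754045392
4.5 [ 0.54793213 -0.22171763  0.        ]
53.5 [ 0.59510425 -0.23497626  0.        ]
```

Call:
jog_arm(
  increments=[
    [[0.01,0.09,-0.05],[1,-3,0.5],2.8],
    [[0.02,0.17,-0.1],[2,-6,0.5],2.8],
    [[0.03,0.26,-0.16],[3,-9.5,0.5],2.8],
    [[0.04,0.35,-0.21],[4,-13,0.5],2.8],
    [[0.05,0.43,-0.26],[5,-16.5,0.5],2.8],
    [[0.06,0.518,-0.305],[6,-20,0.5],2.8],
    [[0.06,0.518,-0.305],[7,-23.5,0.5],2.8],
    [[0.06,0.518,-0.305],[7.8,-27,0.5],2.8],
    [[0.06,0.518,-0.305],[8.5,-30.5,0.5],2.8],
    [[0.06,0.518,-0.305],[9,-34,0.5],2.8],
    [[0.06,0.518,-0.305],[9.5,-37.5,0.5],2.8],
    [[0.06,0.518,-0.305],[9.9,-40.5,0.5],2.8],
    [[0.06,0.518,-0.305],[10.15,-42.5,0.5],2.8],
    [[0.06,0.518,-0.305],[10.15,-43,0.5],2.8],
    [[0.06,0.518,-0.305],[10.15,-43,0.5],2.8],
    [[0.06,0.518,-0.305],[10.15,-43,0.5],2.8],
  ],
)

```text
time_s: 13.98
position: [0.5947, -0.2329, 0.2232]
ee_rot: [0.42, 3.113, 0.006]
contact_force: [0.2, 0.6, -0.5]
gripper_width: 0.0343
grip_force: 35.3
```

```bash
cat > q.py <<'E'
from h import *
import sys
from scipy.spatial.transform import Rotation as R
name=sys.argv[1]
st=bot.state();M=R.from_rotvec(st["ee_rot"]).as_matrix();tcp=st["position"];print(tcp,"toolz",M[:,2],"y ang",np.degrees(np.arctan2(M[1,1],M[0,1])),st["contact_force"])
s=bot.snapshot("scene");W=cloud(s);h=cv2.cvtColor(s["frame"],cv2.COLOR_RGB2HSV)
d=np.linalg.norm(W[...,:2]-tcp[:2],axis=-1);zz=W[...,2]-tcp[2]
m=(d<.045)&(zz<-.018)&(zz>-.10)&(h[...,2]>110); P=W[m]
print(len(P),"z min",P[:,2].min(),np.percentile(P[:,2],2))
# cylinder r=17.5 fit: point + axis slopes
from scipy.optimize import least_squares
P=P[P[:,2]<tcp[2]-.022]
def res(p):
    t=P[:,2]-tcp[2]; c=np.c_[p[0]+p[2]*t,p[1]+p[3]*t]; return np.linalg.norm(P[:,:2]-c,axis=1)-.0175
r=least_squares(res,[tcp[0],tcp[1],0,0],loss="soft_l1",f_scale=.001); print("at tcp",r.x[:2]-tcp[:2],"slopes",r.x[2:],"rms",np.sqrt(np.mean(res(r.x)**2)))
b=r.x[:2]+r.x[2:]*(-.065); print("base at",b)
save(name,s["frame"][170:330,190:340],3.7)
E
python3 q.py c1.png
```

```text
[ 0.59471895 -0.23290049  0.22323247] toolz [ 0.00141038  0.0038603  -0.99999155] y ang 74.6364119212254 [ 0.17237708  0.60916588 -0.46056393]
180 z min 0.1578316968328527 0.15968672052595845
at tcp [-0.00230508  0.00044967] slopes [-0.00697033 -0.03574229] rms 0.0005717493535590529
base at [ 0.59286694 -0.23012758]
```

View pics/c1.png

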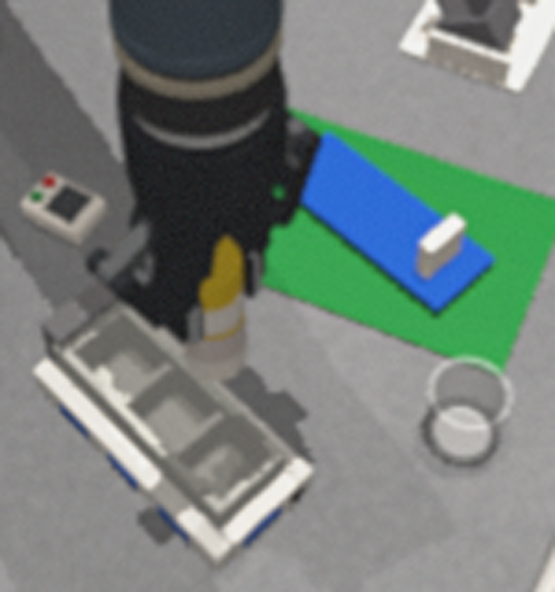

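Call:
jog_arm(
  increments=[
    [[0,0,0],[0.15,-0.22,0],2.8],
    [[0,0,0],[0.15,-0.22,-2],2.8],
    [[0,0,0],[0.15,-0.22,-4.5],2.8],
    [[0,0,0],[0.15,-0.22,-7],2.8],
    [[0,0,0],[0.15,-0.22,-9],2.8],
    [[0,0,0],[0.15,-0.22,-10.5],2.8],
    [[0,0,0],[0.15,-0.22,-11.5],2.8],
    [[0,0,0],[0.15,-0.22,-12.3],2.8],
    [[0,0,0],[0.15,-0.22,-13.1],2.8],
    [[0,0,0],[0.15,-0.22,-13.8],2.8],
    [[0,0,0],[0.15,-0.22,-14.2],2.8],
    [[0,0,0],[0.15,-0.22,-14.2],2.8],
  ],
)

```text
time_s: 15.03
position: [0.5968, -0.2357, 0.0826]
ee_rot: [0.419, 3.11, 0.004]
contact_force: [-0.7, 0.1, -0.8]
gripper_width: 0.0344
grip_force: 35.3
```

Call:
jog_arm(
  increments=[
    [[0,0,0],[0,0,-0.3],2.8],
    [[0,0,0],[0,0,-0.6],2.8],
    [[0,0,0],[0,0,-0.8],2.8],
    [[0,0,0],[0,0,-0.95],2.8],
    [[0,0,0],[0,0,-1.0],2.8],
    [[0,0,0],[0,0,-1.0],2.8],
    [[0,0,0],[0,0,-1.0],2.8],
  ],
)

```text
time_s: 15.62
position: [0.5971, -0.2359, 0.0733]
ee_rot: [0.419, 3.109, 0.003]
contact_force: [-1.1, -0.9, -0.6]
gripper_width: 0.0341
grip_force: 35.3
```

Call:
jog_arm(
  increments=[
    [[0,0,0],[0,0,-0.1],2.8],
    [[0,0,0],[0,0,-0.2],2.8],
    [[0,0,0],[0,0,-0.25],2.8],
    [[0,0,0],[0,0,-0.25],2.8],
  ],
)

```text
time_s: 15.95
position: [0.5975, -0.2361, 0.0719]
ee_rot: [0.419, 3.108, 0.002]
contact_force: [-1.0, 0.8, 3.3]
gripper_width: 0.0345
grip_force: 35.6
```

Call:
jog_arm(
  increments=[
    [[0,0,0],[0,0,0],4],
    [[0,0,0],[0,0,0],5],
    [[0,0,0],[0,0,0],6],
    [[0,0,0],[0,0,0],6],
    [[0,0,0],[0,0,0],6],
    [[0,0,0],[0,0,1],6],
    [[0,0,0],[0,0,3],6],
    [[0,0,0],[0,0,6],6],
    [[0,0,0],[0,0,10],6],
    [[0,0,0],[0,0,13],6],
    [[0,0,0],[0,0,15],6],
    [[0,0,0],[0,0,15],6],
    [[0,0,0],[0,0,15],6],
  ],
)

```text
time_s: 17.03
position: [0.5982, -0.2364, 0.2237]
ee_rot: [0.418, 3.104, 0.0]
contact_force: [-0.9, 0.5, -0.2]
gripper_width: 0.0599
grip_force: 0.0
```

```bash
python3 - <<'E'
from h import *
psi=-.267;o=np.array([542.6,-220.])
for n in("top","scene"):
    s=bot.snapshot(n);W=cloud(s);h=cv2.cvtColor(s["frame"],cv2.COLOR_RGB2HSV)
    m=(cv2.inRange(h,(20,120,60),(36,255,255))>0)&(W[...,0]>.54)&(W[...,0]<.66)&(W[...,1]>-.3)&(W[...,1]<-.18)&(W[...,2]>.07)&(W[...,2]<.12)
    P=W[m]; t=P[P[:,2]>.093]; print(n,len(P),len(t),P.max(0) if len(P) else 0, cv2.minEnclosingCircle((t[:,:2]*1000).astype(np.float32)) if len(t)>4 else 0)
E
python3 g.py 549.3 283.3 59.9
```

```text
top 0 0 0 0
scene 231 186 [ 0.61358817 -0.21777716  0.10187875] ((595.8535766601562, -234.17088317871094), 17.982765197753906)
[ 0.59662582 -0.23568397  0.21966756] turn [-0.06101993 -0.51972307  0.30501178]
130 [-11.22600225  51.60599534  -4.71875576]
80 [-8.72853307 51.71845738 -9.04875576]
40 [ -6.73055773  51.808427   -12.51275576]
17 [ -5.58172191  51.86015954 -14.50455576]
```

Call:
jog_arm(
  increments=[
    [[0,0,0],[-1,3,0],6],
    [[0,0,0],[-2,7,0],6],
    [[-0.061,-0.52,0.305],[-3,11,0],6],
    [[-0.061,-0.52,0.305],[-4,15,0],6],
    [[-0.061,-0.52,0.305],[-5,19,0],6],
    [[-0.061,-0.52,0.305],[-6,23,0],6],
    [[-0.061,-0.52,0.305],[-7,27,0],6],
    [[-0.061,-0.52,0.305],[-8,31,-0.5],6],
    [[-0.061,-0.52,0.305],[-9,35,-1],6],
    [[-0.061,-0.52,0.305],[-10,39,-2],6],
    [[-0.061,-0.52,0.305],[-10.6,43,-3],6],
    [[-0.061,-0.52,0.305],[-11,47,-3.8],6],
    [[-0.061,-0.52,0.305],[-11.2,50,-4.4],6],
    [[-0.061,-0.52,0.305],[-11.2,51.6,-4.7],6],
    [[-0.061,-0.52,0.305],[-11.2,51.6,-4.7],6],
    [[-0.061,-0.52,0.305],[-11.2,51.6,-4.7],6],
  ],
)

```text
time_s: 18.47
position: [0.4833, 0.28, 0.1705]
ee_rot: [-0.063, 2.62, 0.012]
contact_force: [-0.2, 0.3, 0.3]
gripper_width: 0.0601
grip_force: 0.0
```

```bash
python3 g.py 549.3 283.3 59.9
```

```text
[0.48327496 0.28001125 0.17045119] turn [ 0.00347077 -0.00269587 -0.00187416]
130 [0.10908397 0.03647381 0.20288122]
80 [ 2.60655315  0.14893585 -4.12711878]
40 [ 4.60452849  0.23890547 -7.59111878]
17 [ 5.75336431  0.29063801 -9.58291878]
```

Call:
jog_arm(
  increments=[
    [[0,0,0],[0.11,0.04,0.2],6],
    [[0,0,0],[1.3,0.09,-2],6],
    [[0,0,0],[2.6,0.15,-4.13],6],
    [[0,0,0],[3.6,0.19,-5.9],6],
    [[0,0,0],[4.6,0.24,-7.6],6],
    [[0,0,0],[5.3,0.27,-8.8],6],
    [[0,0,0],[5.7,0.29,-9.5],6],
    [[0,0,0],[5.75,0.29,-9.58],6],
    [[0,0,0],[5.75,0.29,-9.58],6],
  ],
)

```text
time_s: 19.22
position: [0.5427, 0.2818, 0.0778]
ee_rot: [-0.057, 2.616, 0.014]
contact_force: [-1.3, 0.3, 0.1]
gripper_width: 0.0601
grip_force: 0.0
```

Run:
```python
from h import *
a=bot.snapshot("scene")["frame"][100:200,270:380];b=bot.snapshot("top")["frame"][120:200,120:210]
save("b2.png",np.hstack([cv2.resize(a,(400,364)),cv2.resize(b,(400,364))]))
```

```text
(no output)
```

View pics/b2.png

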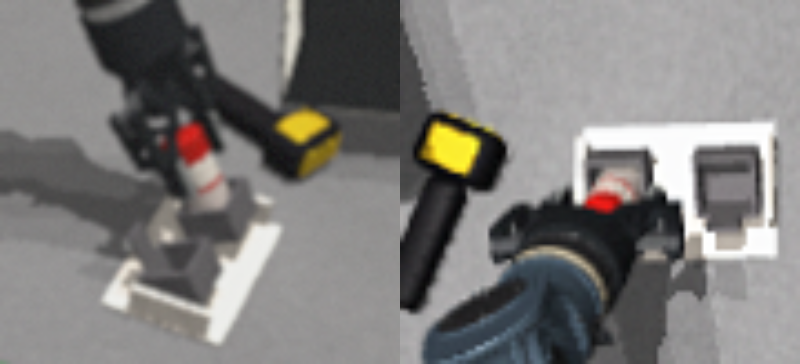

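The left half shows the fingers around the red cap (192,145). The right half (top) shows the bottle at (610,190) between the fingers, and the reader at (440,200) is clear. Closing and withdrawing.

Call:
jog_arm(
  increments=[
    [[0,0,0],[0,0,0],2.8],
    [[0,0,0],[0,0,0],2.8],
    [[0,0,0],[0,0,0],2.8],
    [[0,0,0],[0,0,0],2.8],
    [[0,0,0],[0,0,0],2.8],
    [[0,0,0],[0,0,0],2.8],
  ],
  newtons=35,
)

```text
time_s: 19.82
position: [0.543, 0.2836, 0.0795]
ee_rot: [-0.059, 2.614, 0.017]
contact_force: [-3.1, 1.0, 6.2]
gripper_width: 0.0346
grip_force: 34.4
```

Call:
jog_arm(
  increments=[
    [[0,0,0],[-0.25,-0.01,0.43],2.8],
    [[0,0,0],[-0.75,-0.03,1.3],2.8],
    [[0,0,0],[-1.5,-0.07,2.6],2.8],
    [[0,0,0],[-2.5,-0.11,4.33],2.8],
    [[0,0,0],[-3.5,-0.16,6.06],2.8],
    [[0,0,0],[-4.5,-0.2,7.8],2.8],
    [[0,0,0],[-5,-0.22,10],2.8],
    [[0,0,0],[-5,-0.22,12.5],2.8],
    [[0,0,0],[-5,-0.22,14.5],2.8],
    [[0,0,0],[-5,-0.22,15.5],2.8],
    [[0,0,0],[-5,-0.22,15.5],2.8],
    [[0,0,0],[-5,-0.22,15.5],2.8],
  ],
)

```text
time_s: 20.82
position: [0.4922, 0.2807, 0.2323]
ee_rot: [-0.059, 2.617, 0.015]
contact_force: [0.3, -1.0, -1.5]
gripper_width: 0.0341
grip_force: 35.3
```

```bash
python3 p.py | tail -3
```

```text
[0.49137477 0.28019629 0.22990749] turn [ 0.06201534  0.51964872 -0.31224467] grip 0.034277010928381826
4.5 [ 0.54793213 -0.22171763  0.        ]
53.5 [ 0.59510425 -0.23497626  0.        ]
```

Call:
jog_arm(
  increments=[
    [[0.01,0.09,-0.05],[0.5,-3,0],2.8],
    [[0.02,0.17,-0.1],[1,-6,0],2.8],
    [[0.03,0.26,-0.16],[1.5,-9.5,0],2.8],
    [[0.04,0.35,-0.21],[2,-13,0],2.8],
    [[0.05,0.43,-0.26],[2.5,-16.5,0],2.8],
    [[0.062,0.52,-0.307],[3,-20,0],2.8],
    [[0.062,0.52,-0.307],[3.4,-23.5,0],2.8],
    [[0.062,0.52,-0.307],[3.8,-27,0],2.8],
    [[0.062,0.52,-0.307],[4.2,-30.5,0],2.8],
    [[0.062,0.52,-0.307],[4.6,-34,0],2.8],
    [[0.062,0.52,-0.307],[5,-37.5,0],2.8],
    [[0.062,0.52,-0.307],[5.2,-41,0],2.8],
    [[0.062,0.52,-0.307],[5.4,-44.5,0],2.8],
    [[0.062,0.52,-0.307],[5.5,-47.5,0],2.8],
    [[0.062,0.52,-0.307],[5.6,-49.6,0],2.8],
    [[0.062,0.52,-0.307],[5.66,-50.2,0],2.8],
    [[0.062,0.52,-0.307],[5.66,-50.2,0],2.8],
    [[0.062,0.52,-0.307],[5.66,-50.2,0],2.8],
  ],
)

```text
time_s: 22.42
position: [0.5486, -0.2205, 0.2313]
ee_rot: [0.423, 3.111, 0.007]
contact_force: [0.9, 0.0, -1.0]
gripper_width: 0.0342
grip_force: 35.4
```

```bash
python3 q.py c2.png
```

```text
[ 0.5485574  -0.22051613  0.231266  ] toolz [ 0.00206652  0.00407456 -0.99998956] y ang 74.50749209155563 [ 0.888438    0.02541801 -0.99651733]
182 z min 0.1637011024481262 0.16643397111480163
at tcp [-0.005873    0.00105236] slopes [-0.00355853 -0.03812733] rms 0.0005748675885642429
base at [ 0.5429157  -0.21698549]
```

Call:
jog_arm(
  increments=[
    [[0,0,0],[0.42,-0.22,0],2.8],
    [[0,0,0],[0.42,-0.22,-2],2.8],
    [[0,0,0],[0.42,-0.22,-4.5],2.8],
    [[0,0,0],[0.42,-0.22,-7],2.8],
    [[0,0,0],[0.42,-0.22,-9.5],2.8],
    [[0,0,0],[0.42,-0.22,-11],2.8],
    [[0,0,0],[0.42,-0.22,-12.2],2.8],
    [[0,0,0],[0.42,-0.22,-13.1],2.8],
    [[0,0,0],[0.42,-0.22,-13.8],2.8],
    [[0,0,0],[0.42,-0.22,-14.3],2.8],
    [[0,0,0],[0.42,-0.22,-14.6],2.8],
    [[0,0,0],[0.42,-0.22,-14.6],2.8],
    [[0,0,0],[0.42,-0.22,-14.6],2.8],
  ],
)

```text
time_s: 23.55
position: [0.5538, -0.2237, 0.0877]
ee_rot: [0.422, 3.107, 0.003]
contact_force: [0.2, -0.3, -0.5]
gripper_width: 0.0343
grip_force: 35.4
```

Call:
jog_arm(
  increments=[
    [[0,0,0],[0,0,-0.3],2.8],
    [[0,0,0],[0,0,-0.6],2.8],
    [[0,0,0],[0,0,-0.85],2.8],
    [[0,0,0],[0,0,-1.0],2.8],
    [[0,0,0],[0,0,-1.15],2.8],
    [[0,0,0],[0,0,-1.25],2.8],
    [[0,0,0],[0,0,-1.25],2.8],
  ],
)

```text
time_s: 24.13
position: [0.5531, -0.2233, 0.0741]
ee_rot: [0.422, 3.109, 0.004]
contact_force: [0.5, 0.4, -1.1]
gripper_width: 0.0345
grip_force: 35.4
```

Call:
jog_arm(
  increments=[
    [[0,0,0],[0,0,-0.08],2.8],
    [[0,0,0],[0,0,-0.16],2.8],
    [[0,0,0],[0,0,-0.22],2.8],
    [[0,0,0],[0,0,-0.22],2.8],
  ],
)

```text
time_s: 24.47
position: [0.5536, -0.2235, 0.073]
ee_rot: [0.422, 3.108, 0.003]
contact_force: [0.4, 0.7, 2.0]
gripper_width: 0.0341
grip_force: 35.6
```

Contact with the floor, so release and lift.

Call:
jog_arm(
  increments=[
    [[0,0,0],[0,0,0],4],
    [[0,0,0],[0,0,0],5],
    [[0,0,0],[0,0,0],6],
    [[0,0,0],[0,0,0],6],
    [[0,0,0],[0,0,0],6],
    [[0,0,0],[0,0,1],6],
    [[0,0,0],[0,0,3],6],
    [[0,0,0],[0,0,6],6],
    [[0,0,0],[0,0,10],6],
    [[0,0,0],[-3,0,13],6],
    [[0,0,0],[-7,0,15],6],
    [[0,0,0],[-11,0,15],6],
    [[0,0,0],[-15,0,15],6],
    [[0,0,0],[-15,0,15],6],
    [[0,0,0],[-15,0,15],6],
  ],
)

```text
time_s: 25.72
position: [0.4016, -0.2231, 0.223]
ee_rot: [0.425, 3.107, 0.003]
contact_force: [0.7, -0.4, 0.4]
gripper_width: 0.0597
grip_force: 0.0
```

Run:
```python
from h import *
s=bot.snapshot("scene");W=cloud(s);h=cv2.cvtColor(s["frame"],cv2.COLOR_RGB2HSV)
for n,r in(("y",[((20,120,60),(36,255,255))]),("r",[((0,140,60),(8,255,255)),((172,140,60),(180,255,255))])):
    m=sum(cv2.inRange(h,*q) for q in r)>0
    m&=(W[...,0]>.5)&(W[...,0]<.66)&(W[...,1]>-.3)&(W[...,1]<-.17)&(W[...,2]>.07)&(W[...,2]<.12);P=W[m];t=P[P[:,2]>.094]
    print(n,len(P),np.median(t[:,2]),cv2.minEnclosingCircle((t[:,:2]*1000).astype(np.float32)))
lidpose(s,box=(.45,.75,-.15,.15),zmin=.008)
save("end.png",s["frame"][150:340,170:350],3.1)
```

```text
y 229 0.0979843086937523 ((595.806884765625, -234.43287658691406), 17.910764694213867)
r 202 0.09823636383729983 ((548.439697265625, -221.73062133789062), 18.40973472595215)
lid 1027 1020 slopes [-9.70862420e-05 -9.09123783e-04] z 0.016906596265797713 ((587.8599243164062, -3.5752410888671875), (64.13246154785156, 162.41043090820312), 74.34059143066406)
```

View pics/end.png

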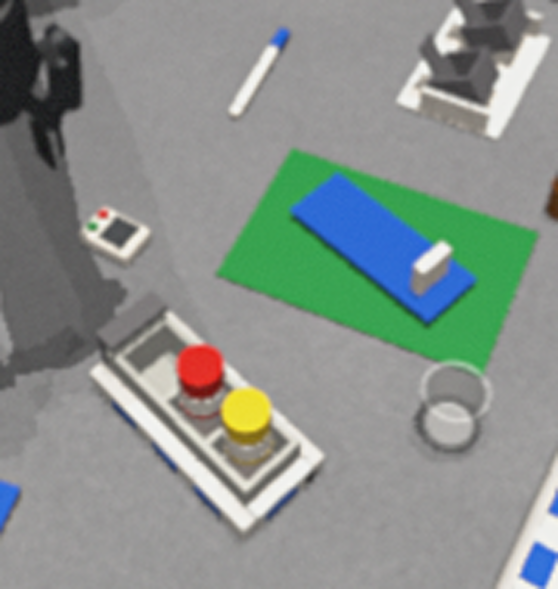

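Red (200,372) and yellow (246,415) stand upright in the middle and far cells with their tops at 98 mm. The lid lies flat on the mat (382,248), and the bystanders in view are where they were.

```bash
python3 -c "
from bench import bot
print(bot.finish_job())"
```

```text
the job is handed in; nothing more can be done
None
```

The job is handed in at about 26 s of robot time, verdict not shown: by the last camera check the lid lies flat, handle up, on the middle of the mat, and the red and yellow bottles stand upright in the middle and far chiller cells.

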